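# Pin the rocker platform to its base for transport

### The arm

A 6-joint arm with a two-finger parallel gripper is mounted at the origin on the work surface. World frame = base frame: x ahead of the robot, y to its left, z up, the work surface at z = 0. Lengths are in m, angles in rad, forces in N, time in s.
With the tool pointing down it reaches from about 0.325 to 0.775 m from the base axis. Payload 5.5 kg.
Tool frame: the origin (TCP) lies between the finger pads; the fingertips stand 11 mm ahead of it and the grasp point (between the pads) lies 8 mm behind it; z points along the fingers, x is the direction in which the jaws open and shut, and the axes are right-handed (so a half turn about z gives the same grasp; the last joint's range is limited). The gripper opens to 88 mm and grips with 3 to 60 N. Pads are 20 mm wide; open, the fingers measure 115 mm over their backs; the gripper's body (75 mm by 178 mm) begins 61 mm behind the grasp point.
Start: joints at [1.263, 0.091, 1.231, -0, 1.82, -0.057], TCP at [0.149, 0.581, 0.234] pointing down, gripper open.
Joint ranges: [-2.87, 2.87], [-0.86, 2.18], [0.17, 2.46], [-1.51, 4.65], [0.06, 2.69], [-2.65, 2.65]. Speed limits (rad/s): [2.57, 2.57, 3.01, 3.14, 3.14, 3.14].

### API

Orientations are given as a unit quaternion [w, x, y, z].
In Python, from station import * gives the robot as it stands.
- The arm moves only by the tool drive_tool, never from a script. Its arguments are lists of equal length, an entry for each row: "fingers": the opening, from -1 (shut) to 1 (fully open); "xyz": the shift along the tool's x, y, z in mm, a list of three; "roll": the turn about the tool's z in rad. A call has exactly 5 rows; each row is the pose to reach, as a shift and turn from the pose measured when the call began, along the tool's axes at that moment; what a row does not reach only later rows make up. A row lasts 1/10 s, in which the tool goes at most 50 mm and 8.59 degrees, less where a joint would pass 70% of its speed; a pose out of reach is approached as far as the arm can. A call with a gripper value outside its range is refused whole. The fingers move at their own pace and stop on an object; "grip_force" is the grip in N (left out, the last holds). Time passes only in rows, so rows that repeat a pose let the fingers close, or fill a call up. It gives the time, the measured TCP pose, the force and the opening at its end, in the units of the state.
- get_obs(): the state, without advancing time (a new reading comes with each control period).
- camera(name): name is "scene" or "top" or "wrist"; returns the picture (480x640x3 uint8, red, green, blue); there is no depth.
- get_calibration(name): a dict with "mtx" (3x3 intrinsics, pixels), "cam_to_world" (4x4, takes a point from camera to world coordinates). Camera axes: x right, y down, z forward; pixel columns grow to the right and rows downward; lengths in m; the calibration is good to about 2 mm. The wrist camera is an equidistant fisheye: a pixel r from the principal point sees the ray r / f radians off the axis. A picture is of the moment at which its call begins: read the wrist's pose just before it. get_calibration takes no time and is no camera call; for the wrist camera it gives the pose at the moment of the call.
- hand_in(): hands the job in, once; it reports no verdict.
The state is a dict: "time_s": time; "q": joint angles; "joint_vel": joint speeds; "effort": joint torques, N m; "tcp_pos": TCP position; "orientation": TCP orientation; "ft_force": force on the tool from outside, world axes, zero at the start; "wrist_torque": the same for the moment, N m; "grip_width": opening from 0.0 (shut) to 1.0 (fully open).
Only numpy, scipy, OpenCV 4.12 (cv2) and the standard library are available. Lean on these libraries where they do the work, as an engineer would, in place of code of your own. Each camera call takes 0.05 s, during which the arm holds its last target. There are 200 camera calls.

### The job

The bench rocker is about to be carried to the store room, so lock its platform: lift the red-knobbed pin out of the stand, lead it through the red-ringed hole in the platform plate into the hidden bore of the base beneath, and let go only once it is fully home, so that it stands upright with its collar resting on the plate. Leave the blue and green pins in the stand.

Things in the scene. Friction and masses are not known exactly. Their poses are not given: they have to be found in the camera images.
- redpin_grip (a point): Red-knobbed locking pin, upright in the white stand: this is its knob's centre, z up along the pin. Knob: round, 24 mm across, 48 mm tall. Below it a steel collar, 48 mm across, 6 mm thick, its underside 30 mm below this point; then a shank 14 mm across, 60 mm long, last 15 mm tapering to a 5 mm tip, 90 mm below this point. Mass 80 to 170 g. Raise it over 60 mm to clear the stand.
- lock_hole (a point): Centre of the red-ringed hole, on the top face of the rocker's fixed grey plate (270 x 220 x 8 mm, top 100 mm above the table); z up, +x to the plate's rear, where a 28 mm tall tray begins 72 mm away. Hole 30 mm across. 17 mm under the plate, hidden by it, the base has a coaxial bore 30 mm across, 50 mm deep. Pin home: collar on the plate. White-ringed hole (120 mm to -y): no bore.
- bluepin_grip (a point): Blue-knobbed pin of the same shape as the red one, for another instrument: its knob's centre, z up. It stays in the stand: a white block 240 x 76 mm, 75 mm tall, with three sockets in a row, 75 mm apart, 22 mm wide and 68 mm deep. The collars rest on the stand's top. Which pin is in which socket varies.
- greenpin_grip (a point): Green-knobbed pin of the same shape as the red one, for another instrument: its knob's centre, z up. It stays in the stand.
Mind the look-alikes: they are no part of the job. What is shaped like the part that bears redpin_grip but black, brown or pink is not meant.

How it is judged:
On the way, in this order (a step that is already met when the one before it is completed fails the run):
1. the red pin is lifted out of the stand (distance of redpin_grip from where it was at the start of the episode above 0.06 m), for 0.1 s.
2. the red pin, still in the gripper, is in the red-ringed hole and the bore beneath, within 10 mm of fully home (horizontal distance between redpin_grip and lock_hole below 0.015 m and z of redpin_grip in the frame of lock_hole below 0.04 m and distance between the grasp point and redpin_grip below 0.045 m), for 0.1 s.
At the end, for the whole second after the job is handed in: The red pin stands released in the red-ringed hole: knob centre within 15 mm of the hole's axis and 22 to 38 mm above the plate (collar on the plate, within 8 mm), leaning less than 10 degrees; the blue and green pins are within 30 mm of where they began, in the stand (horizontal distance between redpin_grip and lock_hole below 0.015 m and z of redpin_grip in the frame of lock_hole between 0.022 and 0.038 m and angle between redpin_grip's own z axis and vertical below 0.18 rad and distance of each of bluepin_grip, greenpin_grip from where it was at the start of the episode below 0.03 m); the robot touches nothing.
It fails at once if the blue or the green pin is moved more than 30 mm (distance of any of bluepin_grip, greenpin_grip from where it was at the start of the episode above 0.03 m).
It also fails if it takes over 35 s, if anything falls off the work surface, if the arm or the gripper's body presses on something with over 40 N, if the wrist force passes 120 N, or if a joint passes its speed limit or range.

## Working session

There is one attempt and no reset: what is moved stays moved. The work goes in short steps, Python scripts to look and compute and a tool call to move; the robot and the scene stay as the last step left them, time stands still between calls to the robot, and variables do not carry over. Pictures are saved under pics/ and viewed, about 8 in all and at most 12, crops included, and the job is handed in when it is done.

Besides the shell and the picture viewer there is one more tool, called after ">>>" as name([rows], argument=value, ...), one row to a line, values as JSON. drive_tool: Moves the arm, as the interface text tells. Its arguments: {"type":"object","properties":{"fingers":{"type":"array","items":{"type":"number"}},"xyz":{"type":"array","items":{"type":"array","items":{"type":"number"}}},"roll":{"type":"array","items":{"type":"number"}},"grip_force":{"type":"number"}},"required":["fingers","xyz","roll"]}

```bash
mkdir -p pics; ls; python3 - <<'E'
from station import *
import cv2,numpy as np
o=get_obs();print({k:np.round(v,3).tolist() for k,v in o.items()})
for n in("scene","top","wrist"):
    c=get_calibration(n);print(n,np.round(c["mtx"],1).tolist(),np.round(c["cam_to_world"],3).tolist())
    cv2.imwrite(f"pics/{n}0.png",camera(n)[:,:,::-1])
E
```

```text
pics
{'time_s': 0.0, 'q': [1.263, 0.092, 1.232, -0.0, 1.82, -0.057], 'joint_vel': [-0.002, 0.002, -0.001, -0.003, 0.003, -0.0], 'effort': [-0.001, -44.643, -40.646, 0.07, 0.029, -0.0], 'tcp_pos': [0.149, 0.581, 0.233], 'orientation': [0.001, 0.79, 0.613, -0.001], 'ft_force': [0.362, -0.274, -0.492], 'wrist_torque': [0.033, -0.011, 0.014], 'grip_width': 1.003}
scene [[503.9, 0.0, 326.6], [0.0, 503.9, 231.0], [0.0, 0.0, 1.0]] [[0.315, 0.754, -0.577, 1.219], [0.949, -0.242, 0.202, -0.275], [0.013, -0.611, -0.791, 0.986], [0.0, 0.0, 0.0, 1.0]]
top [[569.4, 0.0, 312.3], [0.0, 569.4, 242.1], [0.0, 0.0, 1.0]] [[-0.001, -0.99, 0.142, 0.411], [-1.0, -0.001, -0.017, -0.04], [0.017, -0.142, -0.99, 1.143], [0.0, 0.0, 0.0, 1.0]]
wrist [[371.6, 0.0, 322.0], [0.0, 371.6, 235.2], [0.0, 0.0, 1.0]] [[0.249, 0.936, 0.248, 0.082], [0.969, -0.24, -0.066, 0.598], [-0.002, 0.257, -0.966, 0.384], [0.0, 0.0, 0.0, 1.0]]
```

View pics/top0.png

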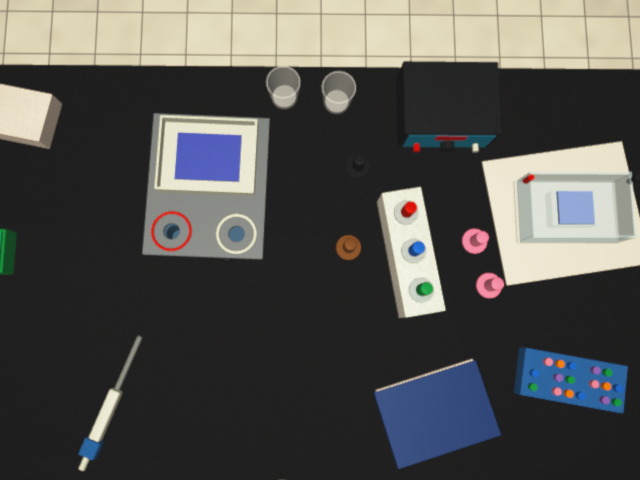

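View pics/scene0.png

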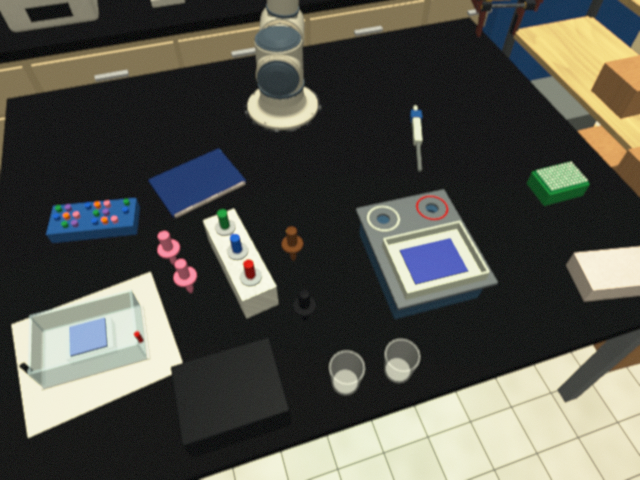

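Top view: red-knobbed pin at (409,209), blue (417,249), green (425,289). Things that could be taken for it are the pink pins (475,240) and (490,285), brown (348,247), black (358,164), and the red plugs at (417,147) and (529,179). I choose the one in the white stand. The red-ringed hole is at (171,231) and the white-ringed one at (236,233). The scene view agrees: red pin (249,270), red ring (432,207).

```bash
cat > h.py <<'E'
import cv2,numpy as np
from station import *
def ray(n,u,v,c=None):
    c=c or get_calibration(n);M=c["mtx"];T=np.array(c["cam_to_world"])
    x,y=(u-M[0][2])/M[0][0],(v-M[1][2])/M[1][1]
    if n=="wrist":
        r=np.hypot(x,y);s=np.sin(r)/max(r,1e-9);d=np.array([x*s,y*s,np.cos(r)])
    else: d=np.array([x,y,1.])
    d=T[:3,:3]@d;return T[:3,3],d/np.linalg.norm(d)
def onz(n,u,v,z,c=None):
    p,d=ray(n,u,v,c);return p+d*(z-p[2])/d[2]
def tri(r1,r2):
    A=np.zeros((3,3));b=np.zeros(3)
    for p,d in(r1,r2):
        P=np.eye(3)-np.outer(d,d);A+=P;b+=P@p
    return np.linalg.solve(A,b)
def mask(im,col):
    h=cv2.cvtColor(im,cv2.COLOR_BGR2HSV)
    lo,hi={"red":(174,186),"blue":(100,125),"green":(55,85)}[col]
    H=h[...,0].astype(int);H=np.where((H<90)&(col=="red"),H+180,H)
    return ((H>=lo)&(H<=hi)&(h[...,1]>170)&(h[...,2]>70)).astype(np.uint8)
def blobs(im,col,amin=30):
    n,l,s,c=cv2.connectedComponentsWithStats(mask(im,col))
    return [(np.round(c[i],1).tolist(),s[i].tolist()) for i in range(1,n) if s[i][4]>=amin]
E
python3 - <<'E'
from h import *
I={n:cv2.imread(f"pics/{n}0.png") for n in("top","scene")}
for n in I:
    for c in("red","blue","green"):print(n,c,blobs(I[n],c))
crop=np.hstack([cv2.resize(I["top"][180:310,370:500],(400,400)),cv2.resize(I["top"][180:280,130:270],(400,286)) if 0 else cv2.resize(I["scene"][200:310,195:305],(400,400))])
cv2.imwrite("pics/crop1.png",crop)
E
```

```text
top red [([450.2, 138.0], [436, 137, 30, 3, 86]), ([416.1, 147.7], [413, 144, 7, 8, 49]), ([528.5, 178.2], [524, 175, 10, 8, 45]), ([408.5, 208.9], [402, 202, 14, 15, 153]), ([170.6, 230.9], [151, 212, 40, 39, 239])]
top blue [([416.5, 248.2], [409, 242, 15, 13, 137]), ([571.8, 379.6], [520, 348, 108, 65, 3645]), ([88.9, 448.6], [79, 438, 21, 22, 274])]
top green [([5.1, 252.1], [0, 229, 13, 45, 474]), ([424.4, 288.4], [417, 283, 15, 11, 130]), ([607.1, 371.9], [603, 369, 9, 7, 55]), ([570.0, 379.2], [566, 376, 9, 8, 55]), ([532.5, 386.6], [528, 383, 10, 8, 55]), ([616.4, 401.9], [612, 399, 10, 7, 58])]
scene red [([248.9, 268.5], [244, 260, 10, 18, 138]), ([137.8, 335.9], [135, 332, 7, 9, 32])]
scene blue [([556.2, 10.6], [522, 0, 69, 26, 952]), ([619.2, 19.7], [597, 0, 43, 44, 958]), ([498.5, 24.5], [484, 9, 30, 38, 599]), ([526.4, 63.1], [511, 43, 37, 36, 515]), ([415.9, 113.2], [410, 110, 12, 8, 55]), ([225.7, 162.5], [221, 155, 11, 16, 40]), ([190.0, 181.6], [149, 157, 83, 54, 997]), ([94.5, 221.6], [46, 198, 93, 44, 2162]), ([172.4, 205.4], [166, 198, 11, 16, 57]), ([235.5, 242.9], [231, 235, 10, 17, 119])]
scene green [([554.2, 190.2], [528, 171, 61, 34, 795]), ([125.9, 201.4], [123, 198, 6, 7, 30]), ([58.1, 207.8], [55, 205, 7, 7, 36]), ([222.7, 217.5], [217, 209, 11, 19, 130]), ([95.7, 212.5], [93, 210, 6, 6, 30]), ([64.2, 224.0], [61, 221, 7, 7, 33])]
```

View pics/crop1.png

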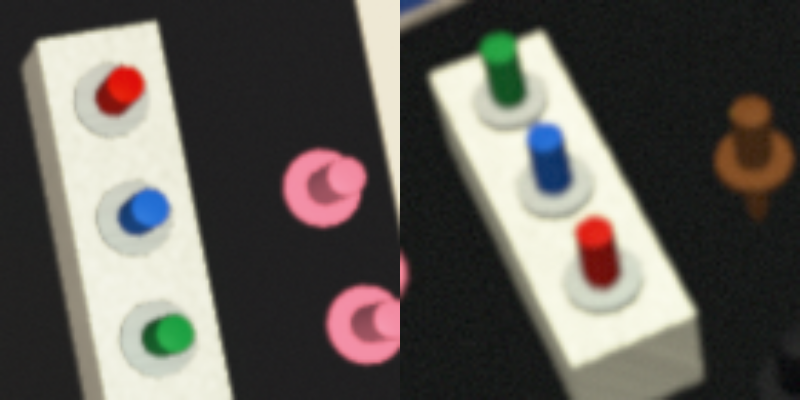

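The crop confirms the bright red knob on a grey collar at the +x end of the white stand, with blue and then green after it. The pinks and brown stand outside.

```bash
python3 - <<'E'
from h import *
R=lambda p:np.round(p,4).tolist()
P={}
for c,a,b in(("red",(408.5,208.9),(248.9,268.5)),("blue",(416.5,248.2),(235.5,242.9)),("green",(424.4,288.4),(222.7,217.5))):
    P[c]=onz("top",*a,.110);print(c,R(tri(ray("top",*a),ray("scene",*b))),R(onz("top",*a,.110)),R(onz("scene",*b,.107)))
print("spacing",np.linalg.norm(P["red"]-P["blue"]),np.linalg.norm(P["blue"]-P["green"]))
h=onz("top",170.9,230.9,.1);w=onz("top",236.5,233.7,.1);print("hole",R(h),"white",R(w),np.linalg.norm(h-w))
print("hole scene",R(onz("scene",432,207.5,.1)))
d=(P["red"]-P["green"])[:2];print("row dir",np.degrees(np.arctan2(d[1],d[0])))
d=(h-w)[:2];print("plate y dir",np.degrees(np.arctan2(d[1],d[0])))
o=get_obs();q=o["orientation"]
from scipy.spatial.transform import Rotation as Q
M=Q.from_quat([q[1],q[2],q[3],q[0]]).as_matrix();print(R(M),R(o["tcp_pos"]))
for t in(P["red"],h):print("tool shift xy mm",R(M.T@(np.r_[t[:2],.2335]-o["tcp_pos"])*1000))
E
```

```text
red [0.6223, -0.2359, 0.1074] [0.6217, -0.2361, 0.11] [0.6222, -0.2353, 0.107]
blue [0.5487, -0.2487, 0.1073] [0.5482, -0.249, 0.11] [0.5487, -0.2479, 0.107]
green [0.4744, -0.2607, 0.1118] [0.4745, -0.2614, 0.11] [0.4704, -0.2604, 0.107]
spacing 0.07460691996218573 0.07474726816289687
hole [0.5812, 0.2036, 0.1] white [0.5762, 0.0825, 0.1] 0.12116982285707904
hole scene [0.5822, 0.2054, 0.1]
row dir 9.74884809690985
plate y dir 87.6172143336542
[[0.2482, 0.9687, -0.0004], [0.9687, -0.2482, -0.0014], [-0.0014, -0.0001, -1.0]] [0.1488, 0.581, 0.2328]
tool shift xy mm [-674.2188, 660.7949, 0.2188]
tool shift xy mm [-258.3886, 512.508, -0.3694]
```

>>> drive_tool([
  [-36,35,0],
  [-71,70,0],
  [-107,105,0],
  [-143,140,0],
  [-178,175,0],
], fingers=[0.3,0.3,0.3,0.3,0.3], roll=[0.14,0.28,0.42,0.56,0.7], grip_force=30)

```text
time_s: 0.65
tcp_pos: [0.2746, 0.3633, 0.2327]
orientation: [0.001, 0.953, 0.303, -0.0]
ft_force: [1.3, 1.0, 0.8]
grip_width: 0.655
```

```bash
cat > go.py <<'E'
# python3 go.py x y z [yawdeg]: shift (tool axes, mm) and roll to bring the TCP there
import sys,numpy as np
from station import *
from scipy.spatial.transform import Rotation as Q
t=np.array(sys.argv[1:4],float);o=get_obs();q=o["orientation"]
M=Q.from_quat([q[1],q[2],q[3],q[0]]).as_matrix()
yaw=np.degrees(np.arctan2(M[1,0],M[0,0]))
print("t",o["time_s"],"tcp",np.round(o["tcp_pos"],4),"yaw",round(yaw,1),"tilt",round(np.degrees(np.arccos(-M[2,2])),2),"q",np.round(o["q"],2),"F",np.round(o["ft_force"],1),"w",round(o["grip_width"],3))
print("shift",np.round(M.T@(t-o["tcp_pos"])*1000,1))
if len(sys.argv)>4:print("roll",round(np.radians((yaw-float(sys.argv[4])+180)%360-180),3))
E
python3 go.py .622 -.236 .22 -80
```

```text
t 0.65 tcp [0.2746 0.3633 0.2327] yaw 35.2 tilt 0.1 q [ 0.85 -0.3   1.59 -0.    1.85  0.23] F [1.3 1.  0.8] w 0.655
shift [-61.9 690.   13.6]
roll 2.011
```

>>> drive_tool([
  [-4,50,0],
  [-9,100,0],
  [-13,149,0],
  [-18,199,0],
  [-22,249,0],
], fingers=[0.3,0.3,0.3,0.3,0.3], roll=[0.14,0.28,0.42,0.56,0.7])

```text
time_s: 1.15
tcp_pos: [0.3998, 0.1468, 0.233]
orientation: [0.001, 0.999, -0.045, 0.0]
ft_force: [0.9, 0.5, 0.1]
grip_width: 0.648
```

```bash
python3 go.py .622 -.236 .22 -80
```

```text
t 1.15 tcp [0.3998 0.1468 0.233 ] yaw -5.2 tilt 0.08 q [ 0.27 -0.38  1.66 -0.    1.86  0.36] F [0.9 0.5 0.1] w 0.648
shift [256.  361.1  13.5]
roll 1.306
```

>>> drive_tool([
  [29,41,0],
  [58,82,0],
  [87,122,0],
  [116,163,0],
  [145,204,0],
], fingers=[0.3,0.3,0.3,0.3,0.3], roll=[0.14,0.28,0.42,0.56,0.7])

```text
time_s: 1.65
tcp_pos: [0.5251, -0.0697, 0.2331]
orientation: [0.001, 0.922, -0.388, 0.0]
ft_force: [-0.1, 0.7, 0.4]
grip_width: 0.656
```

```bash
python3 go.py .622 -.236 .22 -80
```

```text
t 1.65 tcp [ 0.5251 -0.0697  0.2331] yaw -45.7 tilt 0.07 q [-0.2  -0.1   1.42 -0.    1.82  0.6 ] F [-0.1  0.7  0.4] w 0.656
shift [186.6  47.   13.3]
roll 0.599
```

>>> drive_tool([
  [47,12,3],
  [94,24,7],
  [140,35,10],
  [187,47,13],
  [187,47,13],
], fingers=[0.3,0.3,0.3,0.3,0.3], roll=[0.14,0.28,0.42,0.56,0.6])

```text
time_s: 2.15
tcp_pos: [0.6228, -0.2413, 0.2137]
orientation: [0.002, 0.763, -0.647, -0.003]
ft_force: [-0.4, 1.1, -0.1]
grip_width: 0.647
```

```bash
python3 - <<'E'
from h import *
c=get_calibration("wrist");im=camera("wrist")[:,:,::-1].copy();cv2.imwrite("pics/w1.png",im)
for col in("red","blue","green"):
    for b in blobs(im,col,80):print(col,b,np.round(onz("wrist",*b[0],.112,c),4))
E
python3 go.py .622 -.236 .22 -80
```

```text
red ([459.0, 65.6], [423, 54, 75, 24, 504]) [ 0.762  -0.3157  0.112 ]
red ([380.4, 65.4], [373, 56, 15, 19, 240]) [ 0.7485 -0.2607  0.112 ]
red ([581.6, 198.9], [569, 191, 26, 17, 270]) [ 0.6906 -0.4468  0.112 ]
red ([315.6, 236.9], [299, 214, 34, 45, 1177]) [ 0.6232 -0.237   0.112 ]
blue ([316.6, 322.7], [302, 303, 29, 37, 934]) [ 0.5558 -0.2485  0.112 ]
green ([317.4, 394.8], [305, 377, 25, 35, 817]) [ 0.4845 -0.2605  0.112 ]
t 2.2 tcp [ 0.6223 -0.239   0.2155] yaw -80.5 tilt 0.36 q [-0.42  0.28  1.05 -0.    1.82  0.99] F [ 0.5 -0.2 -0.2] w 0.648
shift [-3.1 -0.2 -4.5]
roll -0.008
```

View pics/w1.png

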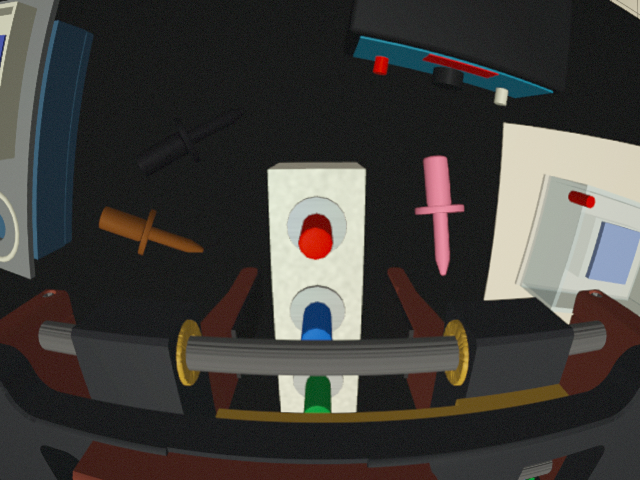

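Wrist view: the red knob (316,237) is centred between the open jaws in the stand's end socket, with blue (317,323) and green (317,395) along the row. Position agrees with the overhead measurement, so I descend.

```bash
python3 go.py .6225 -.2365 .100 -80
```

```text
t 2.2 tcp [ 0.6223 -0.239   0.2155] yaw -80.5 tilt 0.36 q [-0.42  0.28  1.05 -0.    1.82  0.99] F [ 0.5 -0.2 -0.2] w 0.648
shift [ -2.2  -1.3 115.5]
roll -0.008
```

>>> drive_tool([
  [-2,-1,15],
  [-2,-1,40],
  [-2,-1,65],
  [-2,-1,90],
  [-2,-1,105],
], fingers=[0.3,0.3,0.3,0.3,0.3], roll=[0,0,0,0,0])

```text
time_s: 2.7
tcp_pos: [0.6211, -0.2351, 0.1076]
orientation: [0.002, 0.764, -0.645, -0.004]
ft_force: [0.7, 0.9, -0.3]
grip_width: 0.65
```

```bash
python3 go.py .6225 -.2365 .100 -80
```

```text
t 2.7 tcp [ 0.6211 -0.2351  0.1076] yaw -80.3 tilt 0.53 q [-0.41  0.28  1.24 -0.    1.63  0.99] F [ 0.7  0.9 -0.3] w 0.65
shift [ 1.7 -1.2  7.6]
roll -0.006
```

>>> drive_tool([
  [2,-1,7],
  [2,-1,7],
  [2,-1,7],
  [2,-1,7],
  [2,-1,7],
], fingers=[0.3,-1,-1,-1,-1], roll=[0,0,0,0,0], grip_force=30)

```text
time_s: 3.2
tcp_pos: [0.6229, -0.2371, 0.1022]
orientation: [0.002, 0.764, -0.645, -0.003]
ft_force: [-0.7, 0.5, 0.7]
grip_width: 0.327
```

```bash
python3 go.py .6225 -.2365 .21 -80
```

```text
t 3.2 tcp [ 0.6229 -0.2371  0.1022] yaw -80.3 tilt 0.39 q [-0.41  0.29  1.24 -0.    1.62  0.99] F [-0.7  0.5  0.7] w 0.327
shift [  -1.     1.  -107.8]
roll -0.006
```

>>> drive_tool([
  [0,0,0],
  [0,0,0],
  [0,0,0],
  [0,0,-5],
  [0,0,-15],
], fingers=[-1,-1,-1,-1,-1], roll=[0,0,0,0,0])

```text
time_s: 3.7
tcp_pos: [0.6225, -0.2369, 0.1164]
orientation: [0.002, 0.764, -0.645, -0.004]
ft_force: [-0.3, -0.4, -1.2]
grip_width: 0.27
```

```bash
python3 go.py .6225 -.2365 .25 -80
```

```text
t 3.7 tcp [ 0.6225 -0.2369  0.1164] yaw -80.3 tilt 0.53 q [-0.41  0.28  1.22 -0.    1.65  0.99] F [-0.3 -0.4 -1.2] w 0.27
shift [  -0.9    1.  -133.6]
roll -0.006
```

Gripped (24 mm) and carrying about 1 N. Lifting.

>>> drive_tool([
  [0,0,-20],
  [0,0,-50],
  [0,0,-85],
  [0,0,-120],
  [0,0,-140],
], fingers=[-1,-1,-1,-1,-1], roll=[0,0,0,0,0])

```text
time_s: 4.2
tcp_pos: [0.6241, -0.2374, 0.2615]
orientation: [0.001, 0.764, -0.645, -0.002]
ft_force: [0.3, 0.3, -0.5]
grip_width: 0.27
```

```bash
python3 - <<'E'
from h import *
for n in("scene","wrist"):
    c=get_calibration(n);im=camera(n)[:,:,::-1].copy();cv2.imwrite(f"pics/{n}2.png",im)
a=cv2.imread("pics/scene2.png")[130:330,150:350];cv2.imwrite("pics/lift.png",np.hstack([cv2.resize(a,(400,400)),cv2.resize(cv2.imread("pics/wrist2.png")[120:420,170:470],(400,400))]))
E
python3 go.py .5815 .2045 .25 -80
```

```text
t 4.3 tcp [ 0.6247 -0.2377  0.2621] yaw -80.3 tilt 0.08 q [-0.41  0.29  0.95 -0.    1.9   0.99] F [-0.4  0.3 -0.9] w 0.266
shift [-443.2  -31.7   11.8]
roll -0.006
```

View pics/lift.png

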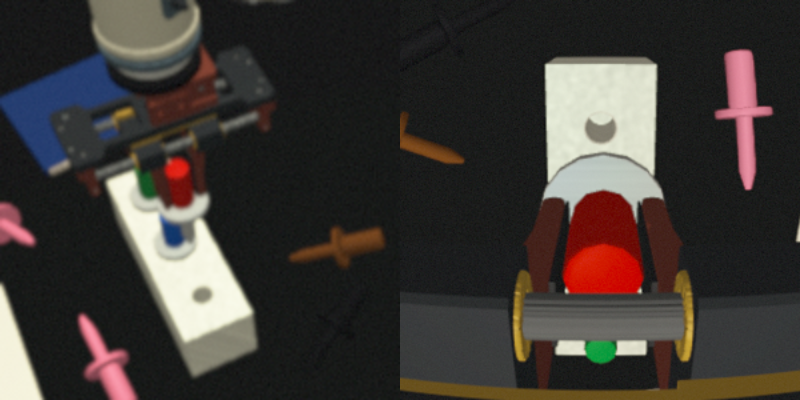

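The pin hangs upright between the pads, its socket is empty, and blue and green stay in place. Carrying it over at height.

>>> drive_tool([
  [-20,-1,0],
  [-60,-4,0],
  [-100,-7,0],
  [-140,-10,0],
  [-180,-13,0],
], fingers=[-1,-1,-1,-1,-1], roll=[0,0,0,0,0])

```text
time_s: 4.8
tcp_pos: [0.6061, -0.0556, 0.26]
orientation: [0.001, 0.764, -0.645, -0.001]
ft_force: [0.0, -0.1, -0.7]
grip_width: 0.269
```

>>> drive_tool([
  [-40,-3,0],
  [-80,-6,0],
  [-120,-9,0],
  [-160,-12,0],
  [-200,-14,0],
], fingers=[-1,-1,-1,-1,-1], roll=[0,0,0,0,0])

```text
time_s: 5.3
tcp_pos: [0.5848, 0.1463, 0.2582]
orientation: [0.002, 0.765, -0.645, -0.002]
ft_force: [0.1, -0.1, -2.5]
grip_width: 0.268
```

```bash
python3 go.py .5815 .2045 .24 -80
```

```text
t 5.3 tcp [0.5848 0.1463 0.2582] yaw -80.3 tilt 0.37 q [0.19 0.11 1.17 0.   1.87 1.59] F [ 0.1 -0.1 -2.5] w 0.268
shift [-57.9  -6.7  18.2]
roll -0.005
```

>>> drive_tool([
  [-30,-3,9],
  [-50,-6,18],
  [-58,-7,28],
  [-58,-7,38],
  [-58,-7,38],
], fingers=[-1,-1,-1,-1,-1], roll=[0,0,0,0,0])

```text
time_s: 5.8
tcp_pos: [0.5807, 0.2038, 0.2173]
orientation: [0.004, 0.764, -0.645, -0.003]
ft_force: [0.1, 0.0, -1.7]
grip_width: 0.269
```

```bash
python3 - <<'E'
from h import *
for n in("scene","wrist","top"):
    c=get_calibration(n);im=camera(n)[:,:,::-1].copy();cv2.imwrite(f"pics/{n}3.png",im)
    for b in blobs(im,"red",60):
        print(n,b)
        if n=="wrist":print(np.round(onz(n,*b[0],.1,c),4))
a=cv2.imread("pics/scene3.png")[130:280,350:500];cv2.imwrite("pics/hover.png",np.hstack([cv2.resize(a,(400,400)),cv2.resize(cv2.imread("pics/wrist3.png")[100:400,170:470],(400,400))]))
E
python3 go.py .5815 .2045 .2 -80
```

```text
scene ([443.8, 168.9], [438, 160, 12, 20, 131])
wrist ([322.2, 210.9], [273, 182, 99, 74, 1224])
[0.5972 0.2056 0.1   ]
wrist ([321.9, 305.4], [292, 263, 61, 77, 3840])
[0.5213 0.1929 0.1   ]
top ([450.2, 138.0], [436, 137, 30, 3, 86])
top ([181.9, 238.8], [164, 220, 27, 31, 97])
t 5.95 tcp [0.5818 0.2035 0.2205] yaw -80.4 tilt 0.35 q [0.28 0.14 1.2  0.   1.81 1.68] F [-1.2  0.4 -1.8] w 0.266
shift [-1.1  0.  20.5]
roll -0.006
```

View pics/hover.png

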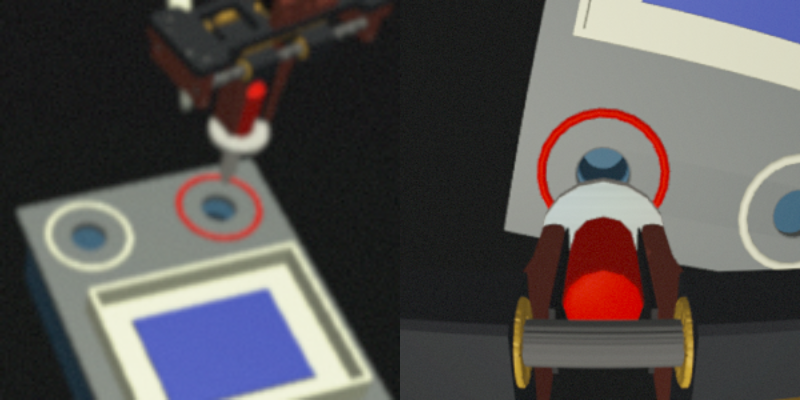

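The wrist view shows the red ring centred at about (322,225), directly ahead of the shank. The dark bore is visible through the hole, and the pin hangs upright. Fitting the ring on the plate plane.

```bash
python3 - <<'E'
from h import *
from scipy.optimize import least_squares
im=cv2.imread("pics/wrist3.png");c=get_calibration("wrist")
m=mask(im,"red");m[262:]=0
v,u=np.nonzero(m);P=np.array([onz("wrist",a,b,.1,c)[:2] for a,b in zip(u,v)])
f=least_squares(lambda s:np.hypot(*(P-s[:2]).T)-s[2],[.58,.204,.033],loss="soft_l1",f_scale=.001);print("wrist",f.x)
im=cv2.imread("pics/top0.png");m=mask(im,"red");m[:,:150]=0;m[:,200:]=0;v,u=np.nonzero(m)
P=np.array([onz("top",a,b,.1)[:2] for a,b in zip(u,v)])
f=least_squares(lambda s:np.hypot(*(P-s[:2]).T)-s[2],[.58,.204,.033]);print("top",f.x)
E
python3 go.py .582 .2045 .175 -80
```

```text
wrist [0.58289774 0.20324743 0.03515616]
top [0.58160391 0.20352151 0.03477567]
t 5.95 tcp [0.5818 0.2035 0.2205] yaw -80.4 tilt 0.35 q [0.28 0.14 1.2  0.   1.81 1.68] F [-1.2  0.4 -1.8] w 0.266
shift [-1.  -0.6 45.5]
roll -0.006
```

>>> drive_tool([
  [0,0,10],
  [0,0,25],
  [0,0,40],
  [0,0,55],
  [0,0,70],
], fingers=[-1,-1,-1,-1,-1], roll=[0,0,0,0,0])

```text
time_s: 6.45
tcp_pos: [0.581, 0.2033, 0.1484]
orientation: [0.003, 0.764, -0.645, -0.003]
ft_force: [-0.4, -0.2, -2.1]
grip_width: 0.269
```

```bash
python3 go.py .582 .2035 .128 -80
```

```text
t 6.45 tcp [0.581  0.2033 0.1484] yaw -80.4 tilt 0.43 q [0.28 0.14 1.33 0.   1.68 1.68] F [-0.4 -0.2 -2.1] w 0.269
shift [-0.  -1.1 20.4]
roll -0.006
```

>>> drive_tool([
  [0,-1,7],
  [0,-1,14],
  [0,-1,18],
  [0,-1,20],
  [0,-1,20],
], fingers=[-1,-1,-1,-1,-1], roll=[0,0,0,0,0])

```text
time_s: 6.95
tcp_pos: [0.582, 0.2035, 0.1286]
orientation: [0.002, 0.764, -0.645, -0.002]
ft_force: [-0.1, 0.3, -1.7]
grip_width: 0.27
```

```bash
python3 go.py .582 .2035 .127 -80
```

```text
t 6.95 tcp [0.582  0.2035 0.1286] yaw -80.4 tilt 0.4 q [0.28 0.15 1.36 0.   1.65 1.68] F [-0.1  0.3 -1.7] w 0.27
shift [ 0.  -0.   1.6]
roll -0.006
```

Nearly home, with no contact force yet. Easing down until the collar touches.

>>> drive_tool([
  [0,0,1],
  [0,0,1.5],
  [0,0,2],
  [0,0,2.5],
  [0,0,2.5],
], fingers=[-1,-1,-1,-1,-1], roll=[0,0,0,0,0])

```text
time_s: 7.45
tcp_pos: [0.5822, 0.2036, 0.1272]
orientation: [0.002, 0.764, -0.645, -0.002]
ft_force: [-1.4, 0.4, 4.4]
grip_width: 0.269
```

```bash
python3 - <<'E'
from h import *
for n in("scene","wrist"):
    cv2.imwrite(f"pics/{n}4.png",camera(n)[:,:,::-1])
a=cv2.imread("pics/scene4.png")[130:280,350:500];cv2.imwrite("pics/home.png",np.hstack([cv2.resize(a,(400,400)),cv2.resize(cv2.imread("pics/wrist4.png")[100:400,170:470],(400,400))]))
E
python3 go.py .582 .2035 .127 -80
```

```text
t 7.55 tcp [0.5822 0.2036 0.1272] yaw -80.4 tilt 0.33 q [0.28 0.15 1.36 0.   1.64 1.68] F [-1.9  0.2  5.6] w 0.268
shift [0.1 0.2 0.2]
roll -0.006
```

View pics/home.png

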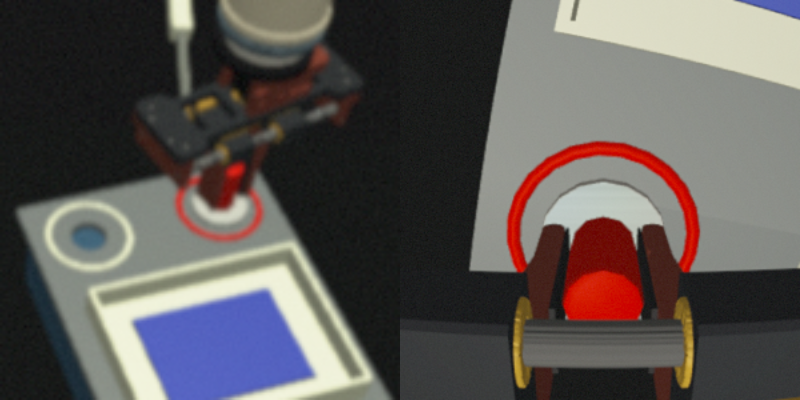

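Both views show the collar concentric in the red ring on the plate, and the contact force of about 6 N comes exactly at the predicted height. Releasing to a moderate opening.

>>> drive_tool([
  [0,0,0],
  [0,0,0],
  [0,0,0],
  [0,0,0],
  [0,0,0],
], fingers=[0.2,0.2,0.2,0.2,0.2], roll=[0,0,0,0,0])

```text
time_s: 8.05
tcp_pos: [0.5821, 0.2036, 0.1269]
orientation: [0.002, 0.764, -0.645, -0.002]
ft_force: [0.1, 0.2, 1.0]
grip_width: 0.599
```

>>> drive_tool([
  [0,0,-10],
  [0,0,-30],
  [0,0,-60],
  [0,0,-95],
  [0,0,-130],
], fingers=[0.2,0.2,0.2,0.2,0.2], roll=[0,0,0,0,0])

```text
time_s: 8.55
tcp_pos: [0.5827, 0.2036, 0.2588]
orientation: [0.002, 0.764, -0.645, -0.002]
ft_force: [-0.1, 0.1, 0.8]
grip_width: 0.601
```

>>> drive_tool([
  [0,30,0],
  [0,60,0],
  [0,90,0],
  [0,100,0],
  [0,100,0],
], fingers=[0.2,0.2,0.2,0.2,0.2], roll=[0,0,0,0,0])

```text
time_s: 9.05
tcp_pos: [0.4837, 0.1869, 0.2608]
orientation: [0.001, 0.764, -0.645, -0.001]
ft_force: [1.1, -0.1, 0.0]
grip_width: 0.605
```

```bash
python3 - <<'E'
from h import *
I={}
for n in("scene","top"):
    I[n]=camera(n)[:,:,::-1].copy();cv2.imwrite(f"pics/{n}5.png",I[n])
    for c in("red","blue","green"):print(n,c,[b for b in blobs(I[n],c,90) if b[1][4]<300])
cv2.imwrite("pics/end.png",np.hstack([cv2.resize(I["scene"][130:280,350:500],(400,400)),cv2.resize(I["scene"][180:330,170:320],(400,400))]))
E
python3 go.py .582 .2035 .127 -80
```

```text
scene red [([434.3, 196.3], [429, 187, 12, 21, 164])]
scene blue [([223.9, 165.5], [208, 151, 30, 28, 159]), ([235.5, 242.9], [231, 235, 10, 17, 120])]
scene green [([222.6, 217.4], [217, 209, 11, 19, 128])]
top red [([169.1, 223.6], [151, 212, 40, 32, 160]), ([166.6, 227.5], [159, 220, 16, 15, 169])]
top blue [([416.6, 248.2], [410, 242, 14, 13, 136])]
top green [([424.4, 288.4], [417, 283, 15, 11, 130])]
t 9.15 tcp [0.4848 0.1869 0.2597] yaw -80.4 tilt 0.28 q [ 0.3  -0.11  1.39  0.    1.87  1.7 ] F [ 0.2 -0.6 -0.5] w 0.599
shift [  0.  -99.3 132.2]
roll -0.006
```

View pics/end.png

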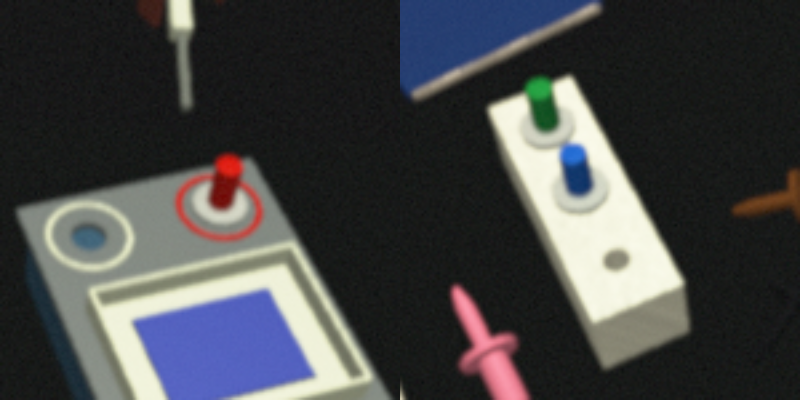

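The red pin stands upright in the red ring with its collar flat on the plate. Blue and green haven't moved, and the arm is clear.

```bash
python3 - <<'E'
from h import *
print(np.round(tri(ray("top",166.6,227.5),ray("scene",434.3,196.3)),4))
print(hand_in())
E
```

```text
[0.5813 0.2031 0.1385]
the job is handed in; nothing more can be done
None
```

The red pin is in the red-ringed hole, released and upright with its collar on the plate. I handed the job in at about 9.2 s of the 35 s allowed; no verdict is reported.

- **Insertion:** I gripped the red knob (measured opening about 24 mm), lifted it clear of the stand, carried it over, and lowered it through the hole into the bore. I let go only once the collar touched, at about 6 N and at the predicted height (TCP at 0.127 m).
- **Final position:** The two-camera check after release put the knob at (0.581, 0.203), within about 1 mm of the measured hole axis (0.582, 0.2035).
- **Height reading:** That check gave a height of 0.1385 m, or 38.5 mm above the plate, which is nominally just outside the 22 to 38 mm limit. The visible patch is biased toward the bright knob top, as it was in the stand by about 2 mm. The contact height and the picture both say the collar is on the plate, which puts the knob centre 30 mm up.
- **Everything else:** The blue and green pins stayed within 0.2 pixels of their starting places in both views. The gripper is clear of everything.

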